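# Slide a cleaned circuit board home under sprung hold-down clips

### The job

Pick up the cleaned circuit board, lay it on the holder's deck with its black connector bar towards the two sprung clips, and slide it along the deck so that both clips ride up over the bar and snap down behind it. Keep sliding until you feel the end stop, whose setting is not known beforehand, press the board firmly home against it with about 10 N and never more than 20 N, then let go and back away. Leave the spray bottle, brush and jar where they are.

Things in the scene. Friction and masses are not known exactly. Their poses are not given: they have to be found in the camera images.
- board: Loose green circuit board lying flat on the bench, 110 x 70 mm, 5 mm thick, 110 to 200 g, with nearly flat black chips, a black connector bar along its leading edge and a finned heat sink. Origin at the centre of its underside; x runs along the 110 mm towards the leading edge, y across, z up.
- board_front (a point): Middle of the board's leading edge, at its underside (board frame x 55, y 0, z 0 mm); same axes as the board. Along the whole leading edge, from x 47 to 55 mm, stands the black connector bar, its top 10 mm above the board's underside.
- heatsink_top (a point): Centre of the top of the aluminium heat sink (board frame x -30, y 0, z 35 mm); same axes as the board. The heat sink is the handle to grip: solid to the touch, 30 mm long in x, 24 mm wide in y, from z = 5 to 35 mm above the board's underside.
- holder: Aluminium board holder fixed to the bench, 230 x 110 mm; its deck is 12 mm above the bench, smooth, and open from x = -115 to 0 mm. Origin at the centre of its underside; +x is the way the board is slid, z up. Two sprung steel clips hinge on blocks at its +x end and reach back over the deck. With the clips down nothing of it is over 35 mm above the bench.
- holder_mouth (a point): Point on the deck midway between the beginnings of the two guide rails (holder frame x 20, y 0, z 12 mm); same axes as the holder. The rails, 8 mm high, have inner faces at y = +-37 mm from x = 20 to 86 mm (2 mm of play either side of the board); before them, back to x = 0, they flare to y = +-43 mm.
- end_stop: Clamp of the end stop. Its origin marks the nearest setting of the stop's face: middle, foot, on the deck (holder frame x 62, y 0, z 12 mm), axes as the holder's. The dark steel stop bar, 12 mm high, 74 mm wide, 8 mm thick, was clamped by hand with its face 0 to 16 mm beyond that origin (+x): not measured, feel for it. It does not give way.
- clip_left (a joint): Hinge angle (rad) of the clip at holder y = +24 mm: 0 at rest, about 0.15 on top of the bar, about 0.045 snapped down behind it. 14 mm wide, hinged at x = 90 mm, 16 mm above the deck; rounded nose at x = 45 mm, 3 mm above the deck, springing down with 1 to 2.5 N; before it a 30 degree lead-in ramp, 15 mm high at x = 23 mm.
- clip_right (a joint): The same for the clip at holder y = -24 mm. Riding up under both clips takes about 5 to 15 N of push; once the leading edge is past holder x = 58 mm they are down behind the bar and the board slides on with 1 to 4 N until it meets the stop.
- spray_bottle: Bystander: spray bottle with yellow-green fluid and red trigger head, 72 mm across, 197 mm tall, beyond the work. Origin at the centre of its base.
- brush: Bystander: cleaning brush, yellow handle, red ferrule, about 220 mm long and 25 mm high, lying near the robot. Origin on its underside near the middle; x runs to the bristles.
- jar: Bystander: white plastic jar with lid, 56 mm across, 70 mm tall. Origin at the centre of its base.
There are look-alikes about, which are no part of the job. What is meant by the board is not blue, orange or purple, and is the smaller of those in its own colour.

How it is judged:
By the outcome, as a careful person would: the job done as asked, in the order asked, and still so for the second after the job is handed in, with the robot touching nothing.
It also fails if it takes over 67 s, if anything falls off the work surface, if the arm or the gripper's body presses on something with over 40 N, if the wrist force passes 120 N, or if a joint passes its speed limit or range.

### The arm

A 6-joint arm with a two-finger parallel gripper is mounted at the origin on the work surface. World frame = base frame: x ahead of the robot, y to its left, z up, the work surface at z = 0. Lengths are in m, angles in rad, forces in N, time in s.
With the tool pointing down it reaches from about 0.35 to 0.875 m from the base axis. Payload 4.2 kg.
Tool frame: the origin (TCP) lies between the finger pads; the fingertips stand 14 mm ahead of it and the grasp point (between the pads) lies 5 mm behind it; z points along the fingers, y is the line along which they close (so a half turn about z gives the same grasp; the last joint's range is limited). The gripper opens to 85 mm and grips with 20 to 120 N. Pads are 22 mm wide; open, the fingers measure 114 mm over their backs; the gripper's body (76 mm by 85 mm) begins 54 mm behind the grasp point. The pads swing forward as they close: fully open they stand 13 mm farther back than shut.
Start: joints at [1.596, 0.385, 0.008, 0, -1.194, -0.259], TCP at [0.145, 0.608, 0.21] pointing down, gripper open.
Joint ranges: [-3.14, 3.14], [-1.21, 2.06], [-1.07, 1.41], [-3.16, 2.05], [-2.99, -0.16], [-3.1, 3.1]. Speed limits (rad/s): [2.79, 2.79, 3.14, 3.14, 3.14, 3.14].

### API

Orientations are given as a unit quaternion [w, x, y, z].
In Python, from station import monitor, cams, workorder gives the robot as it stands. The module is installed in compiled form; this text tells all that it offers.
- The arm moves only by the tool play_rows, never from a script. Its argument "commands" is one flat list of numbers, 6 for each row, row after row: the shift along the world's x, y, z in mm, then the turn, a rotation vector about the world's x, y, z in rad. A call has 1 to 10 rows; each row is the pose to reach, as a shift and turn from the pose commanded when the call began; what a row does not reach only later rows make up. A row lasts 1/12 s, in which the tool goes at most 41.7 mm and 7.16 degrees, less where a joint would pass 70% of its speed; a pose out of reach is approached as far as the arm can. A call with a gripper value outside its range is refused whole. "hand" is the opening, from 0 (shut) to 1 (fully open), set as the call begins (left out, the last holds). The fingers move at their own pace and stop on an object; "squeeze" is the grip in N (left out, the last holds). Time passes only in rows, so rows that repeat a pose let the fingers close. It gives the time, the measured TCP pose, the force, the opening and the grip force at its end, in the units of the state.
- monitor.observe(): the state, without advancing time (a new reading comes with each control period).
- cams.capture(name): name is "scene" or "top" or "wrist"; returns the picture (400x640x3 uint8, blue, green, red); there is no depth.
- cams.camera_model(name): a dict with "camera_matrix" (3x3 intrinsics, pixels), "rvec" (rotation vector, rad) and "tvec" (3), from world to camera coordinates, as OpenCV has them; the wrist camera has in their place "hand_eye" (4x4, takes a point from camera to tool coordinates, whose origin is the TCP and whose axes are the flange's). Camera axes: x right, y down, z forward; pixel columns grow to the right and rows downward; lengths in m; the calibration is good to about 2 mm. A picture is of the moment at which its call begins: read the wrist's pose just before it. camera_model takes no time and is no camera call.
- workorder.sign_off(): hands the job in; it is judged then, once.
The state is a dict: "t": time; "qpos": joint angles; "qd": joint speeds; "joint_torque": joint torques, N m; "ee_pos": TCP position; "orientation": TCP orientation; "ft_force": force on the tool from outside, world axes, zero at the start; "torque": the same for the moment, N m; "finger_gap": opening from 0.0 (shut) to 1.0 (fully open); "grasp_force": force on a finger pad.
Only numpy, scipy, OpenCV 4.12 (cv2) and the standard library are available. Lean on these libraries where they do the work, as an engineer would, in place of code of your own. Each camera call takes 0.05 s, during which the arm holds its last target. There are 200 camera calls.

## Working session

There is one attempt and no reset: what is moved stays moved. The work goes in short steps, Python scripts to look and compute and a tool call to move; the robot and the scene stay as the last step left them, time stands still between calls to the robot, and variables do not carry over. Pictures are saved under pics/ and viewed, at most 10 in all, crops included, and the job is handed in when it is done.

Besides the shell and the picture viewer there is one more tool, called after "Call:" in YAML: its name, and indented under it one key for each argument. play_rows: Moves the arm, as the interface text tells. Its arguments: {"type":"object","properties":{"commands":{"type":"array"},"hand":{"type":"number"},"squeeze":{"type":"number"}},"required":["commands"]}

```bash
mkdir -p pics; python3 - <<'E'
from station import monitor,cams
import cv2
s=monitor.observe();print(s)
for n in("scene","top"):
    cv2.imwrite(f"pics/{n}0.png",cams.capture(n));print(n,cams.camera_model(n))
print(cams.camera_model("wrist"))
E
```

```text
{'t': 0.0, 'qpos': array([ 1.59558925e+00,  3.85587523e-01,  6.59397124e-03, -4.80478982e-04,
       -1.19399849e+00, -2.58579382e-01]), 'qd': array([-0.00126581,  0.00130535,  0.0001435 ,  0.00079123, -0.00080446,
       -0.00107678]), 'joint_torque': array([ 4.65431967e-04, -3.92290735e+01,  1.88402277e+01,  4.18621972e+00,
       -4.63305201e-03,  7.24967009e-06]), 'ee_pos': array([0.14464503, 0.60737323, 0.20919323]), 'orientation': array([ 1.11838736e-03,  9.93164797e-01, -1.16715166e-01, -6.60201486e-05]), 'ft_force': array([-0.24442519,  0.03947933,  0.00967014]), 'torque': array([-0.00137101, -0.01796826, -0.01652558]), 'grasp_force': 0.0, 'finger_gap': 1.0025124266831185}
scene {'camera_matrix': array([[490.1819976 ,   0.        , 318.16861367],
       [  0.        , 490.1819976 , 197.41191931],
       [  0.        ,   0.        ,   1.        ]]), 'rvec': array([ 1.16760899,  2.45059252, -0.87228304]), 'tvec': array([ 0.27111847, -0.33312928,  1.54638821])}
top {'camera_matrix': array([[432.39215378,   0.        , 321.88215052],
       [  0.        , 432.39215378, 196.96074807],
       [  0.        ,   0.        ,   1.        ]]), 'rvec': array([ 2.1843229 , -2.14818045,  0.17388357]), 'tvec': array([0.06855543, 0.55796174, 1.06264176])}
{'camera_matrix': array([[321.7964395 ,   0.        , 318.45442657],
       [  0.        , 321.7964395 , 202.93930364],
       [  0.        ,   0.        ,   1.        ]]), 'hand_eye': array([[ 6.58228936e-04, -9.56696638e-01, -2.91086085e-01,
         7.44237859e-02],
       [ 9.99999705e-01,  5.14284850e-04,  5.71013741e-04,
         3.17765991e-05],
       [-3.96585763e-04, -2.91086375e-01,  9.56696694e-01,
        -1.62250639e-01],
       [ 0.00000000e+00,  0.00000000e+00,  0.00000000e+00,
         1.00000000e+00]])}
```

View pics/scene0.png

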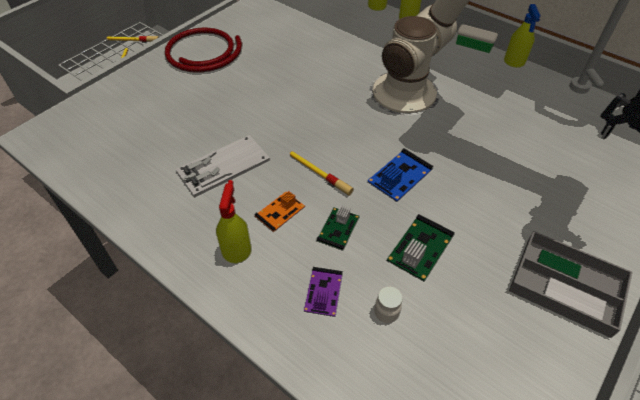

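View pics/top0.png

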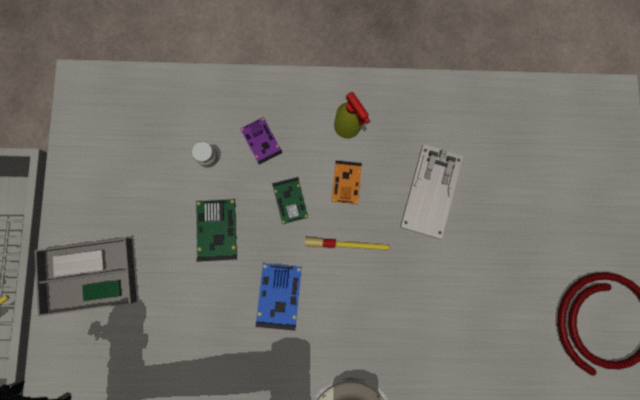

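The top view shows the small green board at about (290,200), with its heat sink at (292,211). The holder is at about (433,190), with its clips at the upper end. Next I'll look at enlarged crops.

```bash
python3 - <<'E'
import cv2,numpy as np
t=cv2.imread("pics/top0.png");s=cv2.imread("pics/scene0.png")
r=lambda a,k:cv2.resize(a,None,fx=k,fy=k,interpolation=cv2.INTER_CUBIC)
a=r(t[170:230,260:320],6);b=r(t[140:245,395:470],360/105)
cv2.imwrite("pics/c1.png",np.hstack([a,b]));print(a.shape,b.shape)
a=r(s[195:255,305:370],5.5);b=r(s[130:200,170:275],330/70*.9)
b=cv2.copyMakeBorder(b,0,330-b.shape[0],0,0,0);b=b[:330]
cv2.imwrite("pics/c2.png",np.hstack([a,b])[:, :800]);print(a.shape,b.shape)
E
```

```text
(360, 360, 3) (360, 257, 3)
(330, 358, 3) (330, 446, 3)
```

View pics/c1.png

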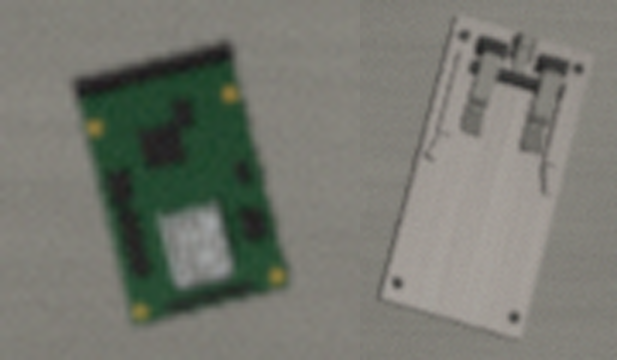

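View pics/c2.png

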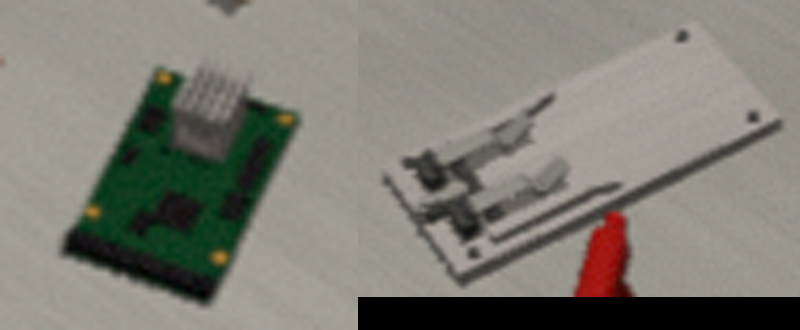

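Both crops show the features clearly. In the top crop the board's bar is at the upper edge, from (78,82) to (230,42), and the heat sink is around (196,247). The holder corners are at about (455,15), (596,55), (522,338) and (379,298). I'll fit the poses from both views together.

```bash
cat > h.py <<'E'
import cv2,numpy as np
from station import cams,monitor
from scipy.optimize import least_squares
from scipy.spatial.transform import Rotation as R
def proj(cam,P):
    m=cams.camera_model(cam);return cv2.projectPoints(np.float64(P),m["rvec"],m["tvec"],m["camera_matrix"],None)[0][:,0]
def wrist_ext(s):
    m=cams.camera_model("wrist");w,x,y,z=s["orientation"];T=np.eye(4);T[:3,:3]=R.from_quat([x,y,z,w]).as_matrix();T[:3,3]=s["ee_pos"]
    C=np.linalg.inv(T@m["hand_eye"]);return cv2.Rodrigues(C[:3,:3])[0],C[:3,3],m["camera_matrix"]
def pose(p,L):
    c,s=np.cos(p[3]),np.sin(p[3]);return np.float64(L)@np.array([[c,s,0],[-s,c,0],[0,0,1]])+p[:3]
def fit(obs,p0):  # obs: list of (projector, local pts, pixels)
    f=lambda p:np.concatenate([(pr(pose(p,L))-px).ravel() for pr,L,px in obs])
    r=least_squares(f,p0,loss="soft_l1");return r.x,np.sqrt(np.mean(f(r.x)**2)),f(r.x).reshape(-1,2)
E
python3 - <<'E'
from h import *
T=lambda p:proj("top",p);S=lambda p:proj("scene",p)
px=lambda a,k,o,d=0:(np.float64(a)-[d,0]+.5)/k-.5+o
r4=lambda x,y,z:[[x,y,z],[x,-y,z],[-x,-y,z],[-x,y,z]]
bt=r4(.055,.035,.005);bt[0][2]=bt[1][2]=.01
o=[(T,bt,px([(78,80),(230,41),(290,283),(137,322)],6,[260,170])),
   (S,bt,px([(210,292),(66,240),(157,68),(300,115)],5.5,[305,195]))]
print("board",*fit(o,[.6,.1,0,.2]))
hs=np.array(r4(.015,.012,.03))+[-.03,0,.005]
o=[(T,hs,px([(160,215),(220,205),(232,275),(172,288)],6,[260,170]))]
print("hs rough",*fit(o+[(S,hs.mean(0)[None],px([(212,95)],5.5,[305,195]))],[.6,.1,0,.2]))
ht=r4(.115,.055,.012)
o=[(T,ht,px([(455,15),(596,55),(522,338),(379,298)],360/105,[395,140],360)),
   (S,ht,px([(462,274),(385,177),(695,22),(782,122)],330/70*.9,[170,130],358))]
print("holder",*fit(o,[.6,-.2,0,-.2]))
E
```

```text
board [ 5.51144710e-01  1.59872904e-01 -1.80890115e-04  2.69566649e-01] 0.40108683149750823 [[-0.84838769 -0.08237224]
 [-0.07785785 -0.12297839]
 [ 0.37435734  0.3682715 ]
 [-0.38094397  0.61386961]
 [-0.0522374   0.37510302]
 [-0.85618382  0.05354836]
 [ 0.00411022 -0.29543036]
 [-0.24239472 -0.0554623 ]]
hs rough [ 0.5507069   0.15829512 -0.00419981  0.19678874] 0.25922597366332906 [[ 0.2966182   0.16390766]
 [-0.38088996  0.16197764]
 [-0.3259564   0.07332434]
 [ 0.32228458 -0.40574574]
 [-0.06505094 -0.03829422]]
holder [ 0.58218192 -0.21164072 -0.00297138 -0.26831051] 0.6674297271777777 [[ 0.20852749 -0.03534697]
 [-1.174618   -0.15124269]
 [-0.50690736  0.57855843]
 [ 0.38333804  0.30654443]
 [-0.32492212  1.10598694]
 [-0.58152001 -1.62621217]
 [ 0.05259348  0.49254001]
 [-0.12042171 -0.52543837]]
```

Call:
play_rows:
  commands: [25,-30,0,0,0,0.05,50,-60,0,0,0,0.1,75,-90,0,0,0,0.15,100,-120,0,0,0,0.2,125,-150,0,0,0,0.25,150,-180,0,0,0,0.3,175,-210,0,0,0,0.35,200,-240,0,0,0,0.4,225,-270,0,0,0,0.45,250,-300,0,0,0,0.49]
  hand: 0.8
  squeeze: 40

```text
t: 0.93
ee_pos: [0.3954, 0.3061, 0.2102]
orientation: [0.0, 0.992, 0.129, -0.0]
ft_force: [0.2, 0.9, -0.7]
finger_gap: 0.8
grasp_force: 0.0
```

Call:
play_rows:
  commands: [25,-30,-15,0,0,0,50,-60,-30,0,0,0,75,-90,-45,0,0,0,100,-120,-60,0,0,0,125,-150,-70,0,0,0,133,-157,-80,0,0,0,133,-157,-80,0,0,0,133,-157,-80,0,0,0]

```text
t: 1.6
ee_pos: [0.5274, 0.1503, 0.1293]
orientation: [0.0, 0.992, 0.127, -0.001]
ft_force: [0.7, -0.8, -0.2]
finger_gap: 0.801
grasp_force: 0.0
```

```bash
cat > snap.py <<'E'
import sys,pickle
from h import *
n=sys.argv[1];s=monitor.observe();im=cams.capture("wrist");cv2.imwrite(f"pics/{n}_full.png",im)
pickle.dump((s,wrist_ext(s)),open(n+".pkl","wb"));print(s["t"],s["ee_pos"],s["orientation"],s["qpos"].round(2),s["ft_force"],s["finger_gap"])
cv2.imwrite(f"pics/{n}.png",cv2.resize(im,None,fx=1.25,fy=1.25,interpolation=cv2.INTER_CUBIC))
E
python3 snap.py w1
```

```text
1.6 [0.52740105 0.15025317 0.12932355] [ 3.99979259e-04  9.91916897e-01  1.26883652e-01 -1.11744923e-03] [ 0.57  0.33 -0.29 -0.   -0.95  1.25] [ 0.74036113 -0.77446903 -0.20920545] 0.8006036079059246
```

View pics/w1.png

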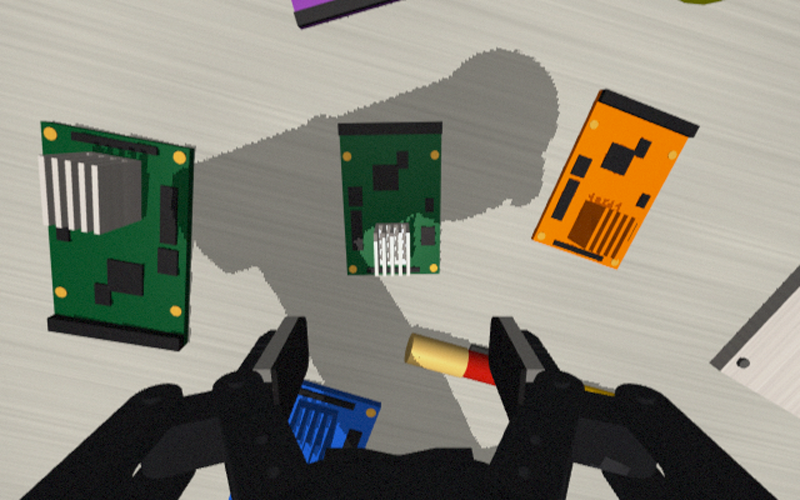

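The wrist view shows the green board at 1.25x scale: bar top edge (338,123)–(442,122), rear corners (347,275) and (440,273), and heat sink top spanning about (374,224)–(410,276).

```bash
python3 - <<'E'
from h import *
import pickle
rv,tv,K=pickle.load(open("w1.pkl","rb"))[1]
W=lambda p:cv2.projectPoints(np.float64(p),rv,tv,K,None)[0][:,0]
px=lambda a:(np.float64(a)+.5)/1.25-.5
b=[[.055,.035,.01],[.055,-.035,.01],[-.055,-.035,.005],[-.055,.035,.005]]
hs=[[-.015,.012,.035],[-.015,-.012,.035],[-.045,-.012,.035],[-.045,.012,.035]]
o1=(W,b,px([(338,123),(442,122),(440,273),(347,275)]));o2=(W,hs,px([(374.5,224),(410,224),(410,276),(374.5,276)]))
p=[.55,.16,0,.26]
print(fit([o1],p));print(fit([o2],p));q=fit([o1,o2],p);print(q)
print("hs",pose(q[0],[[-.03,0,.035]]))
T=(lambda p:proj("top",p),b,(np.float64([(78,80),(230,41),(290,283),(137,322)])+.5)/6-.5+[260,170])
print(fit([o1,o2,T],p))
E
```

```text
(array([ 0.55037769,  0.16060015, -0.002462  ,  0.27157988]), np.float64(0.33647366610834695), array([[-0.07806865,  0.2316391 ],
       [ 0.1754951 , -0.41151012],
       [-0.58907383,  0.30760949],
       [ 0.43605663, -0.11852747]]))
(array([0.56289181, 0.1628142 , 0.03054641, 0.25412024]), np.float64(1.7691669039393518), array([[-2.58889611,  1.10019658],
       [ 2.40950653,  1.12158577],
       [ 1.93448177, -1.20572764],
       [-1.83834812, -1.21967112]]))
(array([ 0.55061558,  0.16063569, -0.00240003,  0.27071631]), np.float64(2.437040904387512), array([[-0.01607878, -0.10821506],
       [ 0.27922832, -0.6764603 ],
       [-0.5985003 ,  0.12406877],
       [ 0.39449635, -0.36107791],
       [-0.69435964,  6.99807991],
       [-0.10758517,  6.5483679 ],
       [ 0.14079436, -0.964315  ],
       [ 0.48162365, -0.53843776]]))
hs [[0.52170819 0.15261304 0.03259997]]
(array([ 0.55078035,  0.16058651, -0.0020264 ,  0.27014731]), np.float64(2.0042714737727185), array([[ 5.54671963e-02, -3.26278342e-01],
       [ 4.75984153e-01, -8.46645883e-01],
       [-4.94520559e-01,  1.32060729e-01],
       [ 4.01795297e-01, -3.90991583e-01],
       [-6.25989515e-01,  6.92753674e+00],
       [ 4.75095368e-03,  6.49317934e+00],
       [ 2.29897388e-01, -9.68037799e-01],
       [ 5.29542366e-01, -5.56574230e-01],
       [-1.07662248e+00,  1.76463253e-01],
       [-3.49568932e-01,  1.30203242e-01],
       [ 1.08097262e-01,  5.53147829e-01],
       [-6.03013123e-01,  8.04010543e-01]]))
```

Call:
play_rows:
  commands: [-5,2,-10,0,0,0.016,-5,2,-35,0,0,0.016,-5,2,-60,0,0,0.016,-5,2,-80,0,0,0.016,-5,2,-95,0,0,0.016,-5,2,-104,0,0,0.016,-5,2,-104,0,0,0.016,-5,2,-104,0,0,0.016]

```text
t: 2.32
ee_pos: [0.5229, 0.154, 0.027]
orientation: [-0.0, 0.991, 0.137, 0.0]
ft_force: [0.3, 0.7, 0.3]
finger_gap: 0.8
grasp_force: 0.0
```

Call:
play_rows:
  commands: [0,0,0,0,0,0,0,0,0,0,0,0,0,0,0,0,0,0,0,0,0,0,0,0,0,0,0,0,0,0,0,0,0,0,0,0,0,0,0,0,0,0,0,0,0,0,0,0,0,0,0,0,0,0,0,0,0,0,0,0]
  hand: 0.1
  squeeze: 60

```text
t: 3.15
ee_pos: [0.5228, 0.153, 0.0263]
orientation: [0.0, 0.991, 0.136, -0.0]
ft_force: [-0.2, -0.7, -0.6]
finger_gap: 0.098
grasp_force: 0.0
```

```bash
python3 snap.py w2
```

```text
3.15 [0.5227561  0.15295388 0.02626418] [ 1.36434051e-05  9.90756133e-01  1.35655014e-01 -3.42090426e-05] [ 0.58  0.46 -0.41 -0.   -0.7   1.26] [-0.16357262 -0.74308678 -0.56876928] 0.09751216455958217
```

View pics/w2.png

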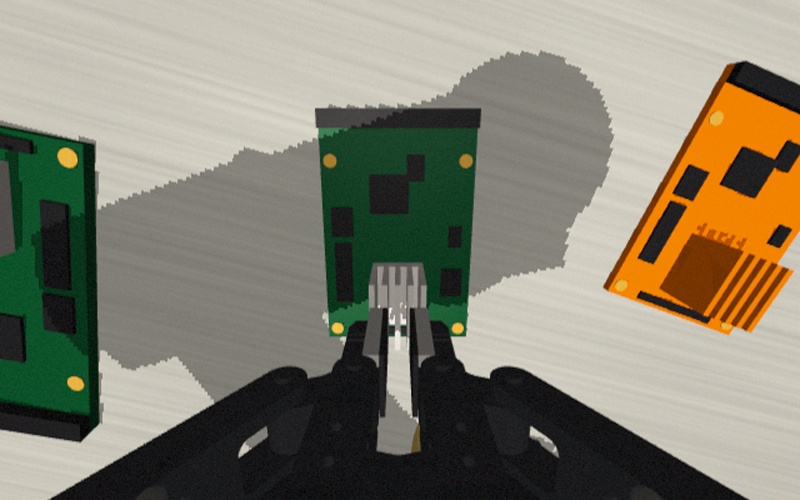

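The board is unmoved. The closed fingers are at about (375–430, 310–400), overlapping the image of the heat sink, but there is no grip force. I'll check by projecting the model.

```bash
python3 - <<'E'
from h import *
import pickle
s,(rv,tv,K)=pickle.load(open("w2.pkl","rb"))
W=lambda p:cv2.projectPoints(np.float64(p),rv,tv,K,None)[0][:,0]
f=lambda P:((W(P)+.5)*1.25-.5).round()
px=lambda a:(np.float64(a)+.5)/1.25-.5
b=[[.055,.035,.01],[.055,-.035,.01],[-.055,-.035,.005],[-.055,.035,.005]]
q=fit([(W,b,px([(316,109),(481,109),(466,336),(330,336)]))],[.55,.16,0,.26]);print(q)
hs=[[x,y,z] for z in(.005,.035) for x in(-.015,-.045) for y in(.012,-.012)]
print(f(pose(q[0],hs)))
ax=np.array([np.cos(.271),np.sin(.271),0]);t=s["ee_pos"]
print("tcp,tip,grasp",f([t,t-[0,0,.014],t+[0,0,.005],t+.011*ax,t+.011*ax-[0,0,.014]]))
E
```

```text
(array([ 0.5502138 ,  0.16040207, -0.00250062,  0.27132021]), np.float64(0.08576342678862363), array([[-0.09664715, -0.11129213],
       [ 0.00176803,  0.10448425],
       [-0.02875729,  0.05043007],
       [ 0.14507802, -0.04217136]]))
[[374. 262.]
 [423. 262.]
 [375. 318.]
 [422. 318.]
 [369. 285.]
 [427. 285.]
 [371. 349.]
 [426. 349.]]
tcp,tip,grasp [[398. 308.]
 [398. 296.]
 [398. 313.]
 [398. 285.]
 [398. 274.]]
```

```bash
python3 - <<'E'
import cv2
im=cv2.imread("pics/w2_full.png")[185:345,240:440]
cv2.imwrite("pics/w2c.png",cv2.resize(im,None,fx=3.5,fy=3.5,interpolation=cv2.INTER_CUBIC))
E
```

```text
(no output)
```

View pics/w2c.png

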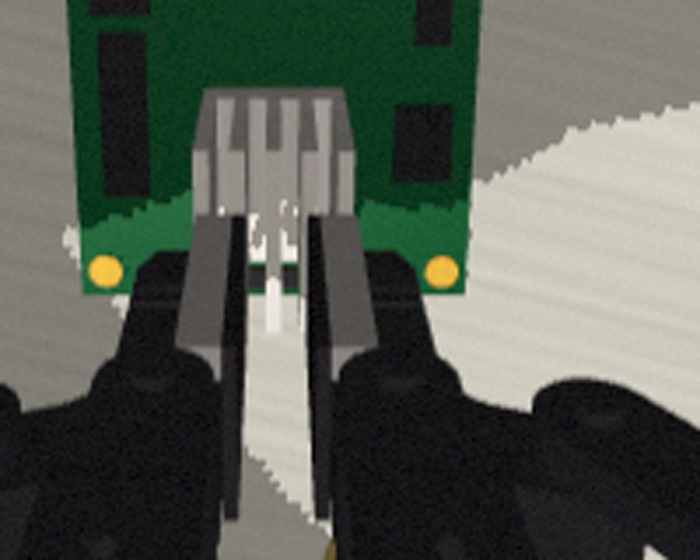

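The heat sink is exactly where the model puts it, and the pads appear to hover above it. From the two wrist pictures I'll estimate where the pad tips really sit in the tool frame.

```bash
python3 - <<'E'
from h import *
m=cams.camera_model("wrist");K=m["camera_matrix"];H=m["hand_eye"]
for nm,u1,u2,v,gap in(("open",306/1.25,491/1.25,318/1.25,.068),("shut",310,327.1,246.4,.0083),("shutouter",240+190/3.5,240+360/3.5,246.4,None)):
    if gap is None: gap=.0083*(u2-u1)/(327.1-310); 
    d=K[0,0]*gap/(u2-u1);c=[((u1+u2)/2-K[0,2])*d/K[0,0],(v-K[1,2])*d/K[1,1],d,1]
    print(nm,gap,d,(H@c)[:3])
E
```

```text
open 0.068 0.14785241814885025 [ 0.00871808  0.00029977 -0.02770682]
shut 0.0083 0.1561935934417332 [ 0.00872567  0.00019588 -0.01898472]
shutouter 0.023575605680868826 0.1561935934417332 [ 0.00872567  0.00020629 -0.01898473]
```

Both pictures agree: the pad tips sit about 20–28 mm behind the reported TCP, not 14 mm ahead, so the grasp passed above the fins. I'll reopen and go lower while watching the force.

Call:
play_rows:
  commands: [0,0,0,0,0,0,0,0,0,0,0,0,0,0,0,0,0,0,0,0,0,0,0,0,0,0,0,0,0,0,0,0,0,0,0,0]
  hand: 0.6

```text
t: 3.7
ee_pos: [0.5228, 0.153, 0.0263]
orientation: [0.0, 0.991, 0.136, 0.0]
ft_force: [0.5, -0.3, -0.2]
finger_gap: 0.599
grasp_force: 0.0
```

Call:
play_rows:
  commands: [0,0,-5,0,0,0,0,0,-10,0,0,0,0,0,-15,0,0,0,0,0,-18,0,0,0,0,0,-20,0,0,0,0,0,-20,0,0,0]

```text
t: 4.2
ee_pos: [0.5224, 0.1527, 0.0055]
orientation: [0.0, 0.991, 0.136, -0.001]
ft_force: [0.7, -0.0, 0.7]
finger_gap: 0.6
grasp_force: 0.0
```

Call:
play_rows:
  commands: [0,0,-3,0,0,0,0,0,-6,0,0,0,0,0,-8,0,0,0,0,0,-8,0,0,0]

```text
t: 4.53
ee_pos: [0.5225, 0.1528, -0.0022]
orientation: [0.0, 0.991, 0.136, -0.0]
ft_force: [-1.2, -0.2, -0.2]
finger_gap: 0.598
grasp_force: 0.0
```

Call:
play_rows:
  commands: [0,0,-2,0,0,0,0,0,-4,0,0,0,0,0,-6,0,0,0,0,0,-6,0,0,0]

```text
t: 4.87
ee_pos: [0.5225, 0.1528, -0.0081]
orientation: [0.0, 0.991, 0.136, -0.0]
ft_force: [-0.6, -0.2, -0.5]
finger_gap: 0.598
grasp_force: 0.0
```

Call:
play_rows:
  commands: [0,0,0,0,0,0,0,0,0,0,0,0,0,0,0,0,0,0,0,0,0,0,0,0,0,0,0,0,0,0,0,0,0,0,0,0,0,0,0,0,0,0,0,0,0,0,0,0]
  hand: 0
  squeeze: 60

```text
t: 5.53
ee_pos: [0.5229, 0.1531, -0.0074]
orientation: [-0.0, 0.991, 0.136, 0.0]
ft_force: [-0.8, -0.2, 3.9]
finger_gap: 0.267
grasp_force: 60.0
```

```bash
python3 snap.py w3; python3 - <<'E'
import cv2
im=cv2.imread("pics/w3_full.png")[60:360,180:480]
cv2.imwrite("pics/w3c.png",cv2.resize(im,None,fx=2,fy=2,interpolation=cv2.INTER_CUBIC))
E
```

```text
5.5333 [ 0.52294682  0.15312052 -0.00741745] [-9.18333167e-05  9.90742869e-01  1.35751586e-01  2.55550930e-04] [ 0.58  0.51 -0.44  0.   -0.62  1.26] [-0.76786851 -0.24152329  3.87408756] 0.2667432405772385
```

View pics/w3c.png

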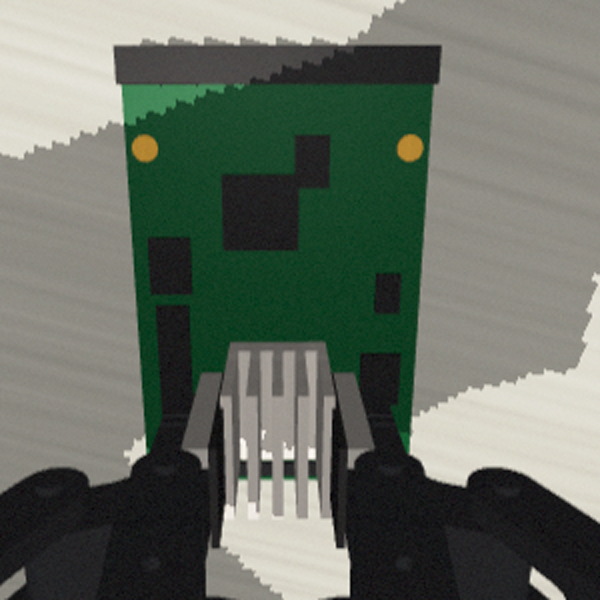

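The heat sink now sits between the pads, at crop (222–335, 345–515), with 60 N of grip. The bar edge runs from (114,45) to (440,45). I'll lift and carry it to a place beside the holder.

Call:
play_rows:
  commands: [0,0,8,0,0,0,0,0,25,0,0,0,0,0,50,0,0,0,0,0,80,0,0,0,0,-10,105,0,0,-0.02,0,-35,115,0,0,-0.1,0,-70,118,0,0,-0.2,0,-105,118,0,0,-0.3,0,-140,118,0,0,-0.4,0,-170,118,0,0,-0.5]
  squeeze: 90

```text
t: 6.42
ee_pos: [0.5215, -0.019, 0.1102]
orientation: [0.0, 0.993, -0.116, -0.001]
ft_force: [0.7, -0.3, -1.9]
finger_gap: 0.258
grasp_force: 88.4
```

Call:
play_rows:
  commands: [0,-15,0,0,0,-0.03,0,-20,0,0,0,-0.04,0,-20,0,0,0,-0.04,0,-20,0,0,0,-0.04,0,-20,0,0,0,-0.04]

```text
t: 6.83
ee_pos: [0.5227, -0.0362, 0.1102]
orientation: [-0.0, 0.991, -0.133, -0.0]
ft_force: [0.5, -0.1, -1.4]
finger_gap: 0.264
grasp_force: 88.5
```

```bash
python3 snap.py w4
```

```text
6.8333 [ 0.52274144 -0.0361898   0.11021871] [-7.39727660e-05  9.91138685e-01 -1.32831053e-01 -1.16038937e-04] [ 0.24  0.31 -0.38 -0.   -0.88  1.06] [ 0.48975519 -0.07748212 -1.36608681] 0.2636562075022673
```

View pics/w4.png

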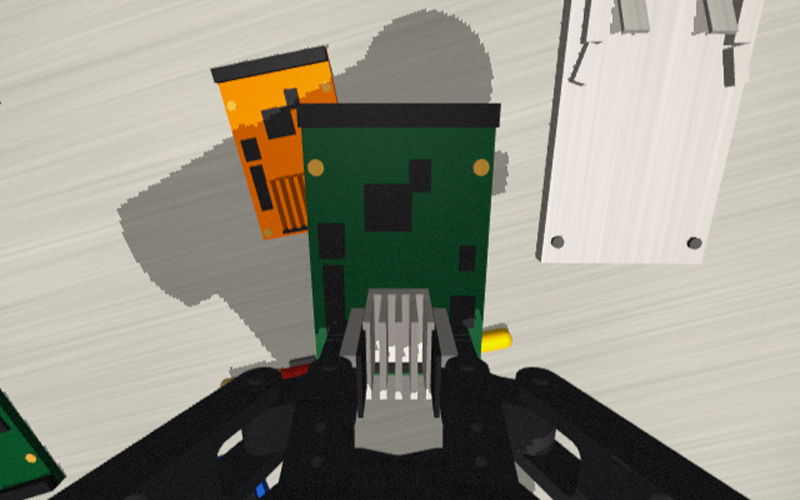

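The wrist view shows the board held level: bar corners (299,103) and (501,103), rear right corner about (484,357). Of the holder, the rear corners are at (541,262) and (703,263), the flare ends at about (575,83) and (728,86), and the clip ramp tips are at row ~33. Next I'll refine the holder's deck edges numerically.

```bash
cat > m4.py <<'E'
from h import *
import pickle
s,(rv,tv,K)=pickle.load(open("w4.pkl","rb"))
W=lambda p:cv2.projectPoints(np.float64(p),rv,tv,K,None)[0][:,0]
px=lambda a:(np.float64(a)+.5)/1.25-.5
g=cv2.GaussianBlur(cv2.imread("pics/w4_full.png",0),(5,5),0).astype(float)
def scan(p,q,sgn,w=5,n=25):   # edge points along p->q (full px); sgn: brightness rise to the right/down
    p,q=map(np.float64,(p,q));d=(q-p)/np.linalg.norm(q-p);nn=np.array([-d[1],d[0]]);nn*=np.sign(nn[np.abs(nn).argmax()]);out=[]
    t=np.arange(-w,w+.1,.25)
    for a in np.linspace(.05,.95,n):
        c=p+a*(q-p)+t[:,None]*nn
        v=cv2.remap(g.astype(np.float32),c[:,0].astype(np.float32)[None],c[:,1].astype(np.float32)[None],cv2.INTER_LINEAR)[0]
        out.append(c[(sgn*np.gradient(v)).argmax()])
    out=np.array(out);vx,vy,x0,y0=cv2.fitLine(out.astype(np.float32),cv2.DIST_HUBER,0,.01,.01)[:,0]
    m=np.array([-vy,vx]);r=(out-[x0,y0])@m;return m,np.array([x0,y0]),np.abs(r).mean()
L=scan(px((570,20)),px((543,250)),+1);Rr=scan(px((758,20)),px((706,250)),-1);B=scan(px((570,263)),px((695,263)),-1)
print("edge scatter",L[2],Rr[2],B[2])
def ints(a,b):return np.linalg.solve(np.array([a[0],b[0]]),[a[0]@a[1],b[0]@b[1]])
print("corners",(ints(L,B)+.5)*1.25-.5,(ints(Rr,B)+.5)*1.25-.5)
def res(p,z=None):
    p=np.array(p) if z is None else np.array([p[0],p[1],z,p[2]])
    e=lambda l,A:(W(pose(p,A))-l[1])@l[0]
    y=.055;xs=[-.11,-.05,0.0]
    r=[e(L,[[x,y,.012] for x in xs]),e(Rr,[[x,-y,.012] for x in xs]),e(B,[[-.115,t,.012] for t in(-.05,0,.05)])]
    c=W(pose(p,[[.023,.031,.027],[.023,.017,.027],[.023,-.017,.027],[.023,-.031,.027]]))-px([(614,31),(650,33),(704,34),(738,35)])
    r.append(.5*c.ravel());return np.concatenate(r)
r=least_squares(res,[.58,-.21,0,-.27],loss="soft_l1");print("holder free z",r.x,np.abs(r.fun).round(1))
r0=least_squares(lambda p:res(p,0.),[.58,-.21,-.27],loss="soft_l1");print("holder z=0",r0.x,np.abs(r0.fun).round(1))
b=[[.055,.035,.01],[.055,-.035,.01],[-.055,-.035,.005],[.047,.035,.01],[.047,-.035,.01]]
q=fit([(W,b[:3],px([(299,103),(501,103),(484,357)]))],[.55,-.04,.11,-.27]);print("board",q[0],q[1])
yaw=2*np.arctan2(s["orientation"][2],s["orientation"][1]);print("tcp",s["ee_pos"],yaw)
def rel(o,p,y):c,s_=np.cos(y),np.sin(y);d=np.array(p)-o;return np.array([c*d[0]+s_*d[1],-s_*d[0]+c*d[1],*d[2:]])*1e3
print("board rel tcp mm",rel(s["ee_pos"],q[0][:3],yaw),q[0][3]-yaw)
for h,hy in((r.x[:2],r.x[3]),(r0.x[:2],r0.x[2])):
    print("board in holder mm",rel(h,q[0][:2],hy),"dyaw",q[0][3]-hy,"TCP in holder",rel(h,s["ee_pos"][:2],hy))
E
python3 m4.py
```

```text
edge scatter 0.1926053958351844 0.2995210993838517 0.12000315929279781
corners [540.3867  263.00003] [700.6958 263.    ]
holder free z [ 0.58191248 -0.21132638 -0.00122758 -0.27358393] [0.  0.  0.  0.2 0.1 0.3 0.5 0.1 0.3 2.9 0.6 1.3 0.1 1.8 0.3 1.7 0.6]
holder z=0 [ 0.58223795 -0.21067449 -0.27352577] [0.3 0.3 0.3 0.5 0.3 0.1 0.8 0.4 0.  2.8 0.3 1.3 0.4 1.9 0.6 1.4 0.9]
board [ 0.55081872 -0.04675316  0.10706506 -0.24640263] 2.7884837218128666
tcp [ 0.52274144 -0.0361898   0.11021871] -0.2664496057288362
board rel tcp mm [29.86790832 -2.79762586 -3.15364102] 0.020046975307383086
board in holder mm [-74.40235601 150.05151095] dyaw 0.027181294981931503 TCP in holder [-104.2894632   152.63598022]
board in holder mm [-74.5309091  149.34026013] dyaw 0.02712313689718049 TCP in holder [-104.41786594  151.92646756]
```

The holder is at (0.582, −0.211) with yaw −0.2735, on the bench. The board sits square in the grip, its leading edge about 83 mm ahead of the TCP. I'll move it over the open deck and lower it.

Call:
play_rows:
  commands: [-4,-25,0,0,0,-0.007,-8,-60,0,0,0,-0.007,-14,-95,0,0,0,-0.007,-20,-125,-20,0,0,-0.007,-23,-145,-45,0,0,-0.007,-23,-151,-65,0,0,-0.007,-23,-151,-85,0,0,-0.007,-23,-151,-92,0,0,-0.007,-23,-151,-92,0,0,-0.007,-23,-151,-92,0,0,-0.007]

```text
t: 7.72
ee_pos: [0.5005, -0.1874, 0.0186]
orientation: [0.0, 0.991, -0.136, 0.0]
ft_force: [-0.1, 0.1, -1.4]
finger_gap: 0.255
grasp_force: 88.7
```

```bash
python3 snap.py w5; python3 -c "
from h import *
s=monitor.observe();y=-.2735;c,n=np.cos(y),np.sin(y);d=s['ee_pos'][:2]-[.582,-.211];print((c*d[0]+n*d[1])*1e3,(-n*d[0]+c*d[1])*1e3,2*np.arctan2(s['orientation'][2],s['orientation'][1]),s['torque'])"
```

```text
7.7167 [ 0.50047863 -0.18735171  0.01862375] [ 1.53086549e-04  9.90708388e-01 -1.36003161e-01  8.51381234e-05] [-0.05  0.45 -0.45  0.   -0.67  1.35] [-0.10896958  0.13980835 -1.38265403] 0.25521989949107354
-84.30235600848305 0.8440120389970676 -0.27282348517218463 [0.01275841 0.03091613 0.00024009]
```

View pics/w5.png

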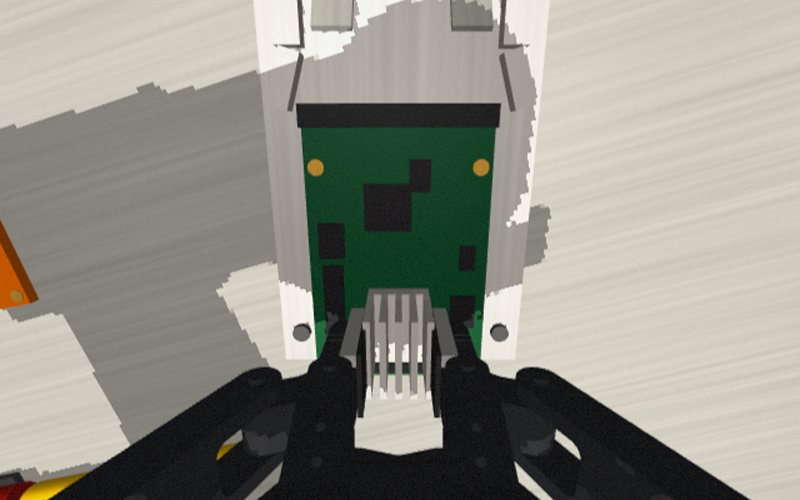

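The view shows the board centred between the flares at (292,110) and (512,110) and parallel to the rails, with the bar just short of them. Now I'll lower it onto the deck.

Call:
play_rows:
  commands: [0,0,-4,0,0,0,0,0,-8,0,0,0,0,0,-10,0,0,0,0,0,-11,0,0,0,0,0,-11,0,0,0]

```text
t: 8.18
ee_pos: [0.4996, -0.188, 0.0072]
orientation: [0.0, 0.991, -0.137, -0.0]
ft_force: [0.0, -0.9, -2.6]
finger_gap: 0.262
grasp_force: 88.7
```

Call:
play_rows:
  commands: [0,0,-1,0,0,0,0,0,-1,0,0,0]

```text
t: 8.35
ee_pos: [0.4998, -0.188, 0.0063]
orientation: [0.0, 0.991, -0.137, 0.0]
ft_force: [-0.6, 0.3, -1.3]
finger_gap: 0.262
grasp_force: 88.7
```

Call:
play_rows:
  commands: [0,0,-1,0,0,0,0,0,-1,0,0,0]

```text
t: 8.52
ee_pos: [0.4997, -0.1881, 0.0052]
orientation: [-0.0, 0.991, -0.137, -0.0]
ft_force: [0.5, -0.5, -1.5]
finger_gap: 0.262
grasp_force: 88.7
```

Call:
play_rows:
  commands: [0,0,-1,0,0,0,0,0,-1,0,0,0]

```text
t: 8.68
ee_pos: [0.4999, -0.1881, 0.0047]
orientation: [0.0, 0.991, -0.137, 0.0]
ft_force: [-0.9, -0.6, 0.9]
finger_gap: 0.263
grasp_force: 89.0
```

Call:
play_rows:
  commands: [0,0,-1,0,0,0,0,0,-1,0,0,0]

```text
t: 8.85
ee_pos: [0.5, -0.1881, 0.0047]
orientation: [0.0, 0.991, -0.137, 0.0]
ft_force: [-2.9, 1.2, 8.6]
finger_gap: 0.258
grasp_force: 90.1
```

Call:
play_rows:
  commands: [0,0,0.7,0,0,0,2.9,-0.8,0.7,0,0,0,5.8,-1.6,0.7,0,0,0,8.7,-2.4,0.7,0,0,0,11.6,-3.2,0.7,0,0,0,14.4,-4.1,0.7,0,0,0,17.3,-4.9,0.7,0,0,0,19.3,-5.4,0.7,0,0,0,19.3,-5.4,0.7,0,0,0]

```text
t: 9.6
ee_pos: [0.5195, -0.1937, 0.0047]
orientation: [0.0, 0.991, -0.137, 0.0]
ft_force: [-2.0, 0.4, 5.5]
finger_gap: 0.258
grasp_force: 89.6
```

Call:
play_rows:
  commands: [1.9,-0.5,0,0,0,0,3.9,-1.1,0,0,0,0,5.8,-1.6,0,0,0,0,7.7,-2.2,0,0,0,0,9.6,-2.7,0,0,0,0,9.6,-2.7,0,0,0,0]

```text
t: 10.1
ee_pos: [0.529, -0.1963, 0.0047]
orientation: [0.0, 0.991, -0.137, 0.0]
ft_force: [-2.2, -0.3, 5.1]
finger_gap: 0.26
grasp_force: 89.5
```

Call:
play_rows:
  commands: [1.9,-0.5,0,0,0,0,3.9,-1.1,0,0,0,0,5.8,-1.6,0,0,0,0,7.7,-2.2,0,0,0,0,9.6,-2.7,0,0,0,0]

```text
t: 10.52
ee_pos: [0.5345, -0.1984, 0.0047]
orientation: [-0.0, 0.991, -0.137, -0.004]
ft_force: [-10.7, 3.0, 14.1]
finger_gap: 0.257
grasp_force: 90.7
```

Call:
play_rows:
  commands: [1.9,-0.5,0,0,0,0,3.9,-1.1,0,0,0,0,5.8,-1.6,0,0,0,0,7.7,-2.2,0,0,0,0,9.6,-2.7,0,0,0,0]

```text
t: 10.93
ee_pos: [0.5406, -0.2007, 0.0047]
orientation: [-0.0, 0.99, -0.138, -0.007]
ft_force: [-19.1, 8.1, 21.6]
finger_gap: 0.256
grasp_force: 91.8
```

Call:
play_rows:
  commands: [1.9,-0.5,0,0,0,0,3.9,-1.1,0,0,0,0,5.8,-1.6,0,0,0,0,5.8,-1.6,0,0,0,0]

```text
t: 11.27
ee_pos: [0.5511, -0.2031, 0.0047]
orientation: [0.0, 0.991, -0.137, -0.002]
ft_force: [-6.3, 2.2, 9.7]
finger_gap: 0.259
grasp_force: 90.2
```

Call:
play_rows:
  commands: [1.9,-0.5,0,0,0,0,3.9,-1.1,0,0,0,0,3.9,-1.1,0,0,0,0]

```text
t: 11.52
ee_pos: [0.556, -0.2043, 0.0047]
orientation: [0.0, 0.991, -0.137, -0.002]
ft_force: [-6.4, 1.7, 7.9]
finger_gap: 0.259
grasp_force: 90.1
```

Call:
play_rows:
  commands: [1.9,-0.5,0,0,0,0,3.9,-1.1,0,0,0,0,3.9,-1.1,0,0,0,0]

```text
t: 11.77
ee_pos: [0.5596, -0.2054, 0.0047]
orientation: [0.0, 0.991, -0.137, -0.002]
ft_force: [-6.6, 2.4, 10.3]
finger_gap: 0.258
grasp_force: 90.1
```

Call:
play_rows:
  commands: [0,0,0.6,0,0,0,1,-0.3,0.6,0,0,0,1.9,-0.5,0.6,0,0,0,1.9,-0.5,0.6,0,0,0]

```text
t: 12.1
ee_pos: [0.5616, -0.2058, 0.0047]
orientation: [0.0, 0.991, -0.137, -0.002]
ft_force: [-5.6, 1.0, 5.4]
finger_gap: 0.259
grasp_force: 89.8
```

Call:
play_rows:
  commands: [1,-0.3,0,0,0,0,1.9,-0.5,0,0,0,0,1.9,-0.5,0,0,0,0]

```text
t: 12.35
ee_pos: [0.5635, -0.2063, 0.0047]
orientation: [0.0, 0.991, -0.137, -0.002]
ft_force: [-5.8, 1.2, 6.4]
finger_gap: 0.26
grasp_force: 89.7
```

Call:
play_rows:
  commands: [1,-0.3,0,0,0,0,1.9,-0.5,0,0,0,0,1.9,-0.5,0,0,0,0]

```text
t: 12.6
ee_pos: [0.5654, -0.2067, 0.0047]
orientation: [0.0, 0.991, -0.137, -0.002]
ft_force: [-5.3, 1.3, 6.1]
finger_gap: 0.265
grasp_force: 89.7
```

Call:
play_rows:
  commands: [1,-0.3,0,0,0,0,1.9,-0.5,0,0,0,0,1.9,-0.5,0,0,0,0]

```text
t: 12.85
ee_pos: [0.5674, -0.2073, 0.0047]
orientation: [0.0, 0.991, -0.137, -0.002]
ft_force: [-5.3, 0.6, 6.3]
finger_gap: 0.258
grasp_force: 89.7
```

Call:
play_rows:
  commands: [1,-0.3,0,0,0,0,1.9,-0.5,0,0,0,0,1.9,-0.5,0,0,0,0]

```text
t: 13.1
ee_pos: [0.5693, -0.2078, 0.0047]
orientation: [0.0, 0.991, -0.137, -0.002]
ft_force: [-5.7, 1.0, 5.9]
finger_gap: 0.257
grasp_force: 89.7
```

Call:
play_rows:
  commands: [1,-0.3,0,0,0,0,1.9,-0.5,0,0,0,0,1.9,-0.5,0,0,0,0]

```text
t: 13.35
ee_pos: [0.5707, -0.2082, 0.0047]
orientation: [-0.0, 0.991, -0.137, -0.002]
ft_force: [-6.7, 1.3, 6.6]
finger_gap: 0.261
grasp_force: 89.8
```

Call:
play_rows:
  commands: [1,-0.3,0,0,0,0,1,-0.3,0,0,0,0]

```text
t: 13.52
ee_pos: [0.5707, -0.2081, 0.0047]
orientation: [-0.0, 0.991, -0.137, -0.003]
ft_force: [-9.7, 2.6, 9.0]
finger_gap: 0.262
grasp_force: 90.1
```

Call:
play_rows:
  commands: [1,-0.3,0,0,0,0,1,-0.3,0,0,0,0]

```text
t: 13.68
ee_pos: [0.5706, -0.2081, 0.0047]
orientation: [-0.0, 0.991, -0.137, -0.005]
ft_force: [-10.7, 3.7, 11.5]
finger_gap: 0.259
grasp_force: 90.4
```

The stop is felt: no further motion while the force rises. I'll press to about 15 N total, allowing roughly 5 N for friction.

Call:
play_rows:
  commands: [1,-0.3,0.2,0,0,0,1,-0.3,0.2,0,0,0]

```text
t: 13.85
ee_pos: [0.5705, -0.2081, 0.0047]
orientation: [-0.0, 0.99, -0.137, -0.006]
ft_force: [-13.1, 5.2, 12.2]
finger_gap: 0.26
grasp_force: 90.5
```

Call:
play_rows:
  commands: [0.7,-0.2,0.2,0,0,0,0.7,-0.2,0.2,0,0,0,0.7,-0.2,0.2,0,0,0]

```text
t: 14.1
ee_pos: [0.5705, -0.2081, 0.0047]
orientation: [-0.001, 0.99, -0.138, -0.006]
ft_force: [-13.7, 5.7, 12.6]
finger_gap: 0.257
grasp_force: 90.5
```

Call:
play_rows:
  commands: [-1,0.3,0.3,0,0,0,-2,0.6,0.6,0,0,0,-3,0.8,0.8,0,0,0,-3.6,1,0.9,0,0,0,-3.6,1,0.9,0,0,0]

```text
t: 14.52
ee_pos: [0.5707, -0.2081, 0.0049]
orientation: [-0.0, 0.991, -0.137, -0.002]
ft_force: [-5.9, 2.1, 1.1]
finger_gap: 0.257
grasp_force: 88.9
```

Call:
play_rows:
  commands: [-0.7,0.2,0,0,0,0,-1.4,0.4,0,0,0,0,-1.4,0.4,0,0,0,0]

```text
t: 14.77
ee_pos: [0.5709, -0.2081, 0.0051]
orientation: [0.0, 0.991, -0.137, -0.001]
ft_force: [-2.8, -0.6, -3.6]
finger_gap: 0.262
grasp_force: 88.4
```

Call:
play_rows:
  commands: [0,0,0,0,0,0,0,0,0,0,0,0,0,0,0,0,0,0,0,0,0,0,0,0,0,0,0,0,0,0,0,0,0,0,0,0]
  hand: 0.6

```text
t: 15.27
ee_pos: [0.5722, -0.208, 0.0063]
orientation: [0.0, 0.991, -0.137, 0.001]
ft_force: [-0.1, -1.1, 0.2]
finger_gap: 0.602
grasp_force: 0.0
```

Released cleanly. Now I'll back straight up and check numerically where the board ended up.

Call:
play_rows:
  commands: [0,0,8,0,0,0,0,0,20,0,0,0,0,0,40,0,0,0,0,0,65,0,0,0,-10,3,90,0,0,0,-30,8,115,0,0,0,-50,14,135,0,0,0,-60,16,145,0,0,0,-60,16,145,0,0,0,-60,16,145,0,0,0]

```text
t: 16.1
ee_pos: [0.5119, -0.192, 0.1524]
orientation: [-0.0, 0.991, -0.137, 0.002]
ft_force: [-0.2, -0.4, -1.1]
finger_gap: 0.597
grasp_force: 0.0
```

```bash
python3 snap.py w6; python3 - <<'E'
from h import *
import pickle
s,(rv,tv,K)=pickle.load(open("w6.pkl","rb"))
im=cv2.imread("pics/w6_full.png").astype(int)
b,g,r=im[...,0],im[...,1],im[...,2]
m=((g>1.4*r)&(g>1.3*b)&(g>30)).astype(np.uint8)
n,l,st,c=cv2.connectedComponentsWithStats(cv2.morphologyEx(m,cv2.MORPH_CLOSE,np.ones((5,5))))
i=[k for k in range(1,n) if st[k,4]>300]
print([(st[k].tolist(),c[k].round(1).tolist()) for k in i])
# predicted outline of board seated at front x_h=71.7
hp=[.582,-.211,.012,-.2735]
f=lambda L:cv2.projectPoints(pose(hp,L),rv,tv,K,None)[0][:,0].round(1)
print("pred green",f([[.0637,.035,.005],[.0637,-.035,.005],[-.0383,-.035,.005],[-.0383,.035,.005]]))
print("pred hs top",f([[x,y,.035] for x in(.0017,-.0283) for y in(.012,-.012)]))
# intensity profile along each clip's centre line, with predicted bar/clip landmarks
for y in(.024,-.024):
    print("nose,bar rear, bar front",f([[.045,y,.006],[.0637,y,.01],[.0717,y,.01]]).tolist())
print(f([[.0717,0,0.012]]))
col=int(f([[.06,0,.01]])[0,0]);print(col,im[0:140:4,col].tolist())
E
```

```text
16.1 [ 0.51191446 -0.19201567  0.15239202] [-9.89030529e-05  9.90583652e-01 -1.36899614e-01  1.58588104e-03] [-0.06  0.3  -0.27  0.   -0.99  1.36] [-0.19113103 -0.43020854 -1.14712834] 0.5969147599831731
[([277, 27, 83, 123, 5480], [319.0, 91.8])]
pred green [[275.3  27.7]
 [359.6  27.7]
 [355.6 151. ]
 [279.6 151. ]]
pred hs top [[302.4 105.6]
 [332.5 105.6]
 [302.9 143.7]
 [332.1 143.7]]
nose,bar rear, bar front [[289.1, 52.1], [288.0, 26.3], [287.7, 15.2]]
nose,bar rear, bar front [[345.9, 52.1], [346.9, 26.2], [347.1, 15.2]]
[[317.4  14.5]]
317 [[173, 182, 183], [80, 81, 81], [79, 83, 83], [79, 83, 83], [35, 34, 34], [31, 35, 35], [26, 26, 25], [35, 54, 24], [38, 58, 21], [34, 57, 22], [31, 53, 12], [36, 57, 20], [35, 55, 22], [34, 53, 21], [29, 28, 29], [31, 29, 31], [30, 30, 29], [30, 28, 29], [28, 31, 27], [32, 40, 23], [39, 59, 28], [35, 55, 25], [29, 54, 20], [32, 54, 21], [31, 53, 14], [33, 51, 16], [48, 66, 41], [121, 125, 131], [120, 125, 129], [119, 124, 129], [120, 125, 129], [122, 126, 132], [121, 127, 131], [116, 125, 126], [121, 124, 128]]
```

```bash
python3 -c "
from station import workorder
print(workorder.sign_off())"
```

```text
the job is handed in; nothing more can be done
None
```

The board is seated against the end stop, its leading edge at about holder x = 72 mm and past the 58 mm where the clips drop. I pressed it home with about 15 N total (roughly 10 N on the stop after friction), let go, backed away and handed the job in at about 16 s. I judged that the clips had snapped from the board's position, not from a direct look at them.

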